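# Set the power feeder's sprung direction knob and lock it

### The arm

A 6-joint arm with a two-finger parallel gripper is mounted at the origin on the work surface. World frame = base frame: x ahead of the robot, y to its left, z up, the work surface at z = 0. Lengths are in mm, angles in rad, forces in N, time in s.
With the tool pointing down it reaches from about 275 to 1000 mm from the base axis. Payload 8.4 kg.
Tool frame: the origin (TCP) lies at the very end of the fingers, on their centre line; the grasp point (between the pads) lies 19 mm behind it (r.tcp_to_grasp is the distance from the TCP to the grasp point, in mm); z points along the fingers, y is the line along which they close (so a half turn about z gives the same grasp; the last joint's range is limited). The gripper opens to 85 mm and grips with 20 to 120 N. Pads are 22 mm wide; open, the fingers measure 114 mm over their backs; the gripper's body (76 mm by 85 mm) begins 54 mm behind the grasp point. The pads swing forward as they close: fully open they stand 13 mm farther back than shut.
Start: joints at [-1.178, 0.353, 1.633, -0, 1.155, -0.002], TCP at [240.389, -576.924, 231.281] pointing down, gripper open.
Joint ranges: [-2.63, 2.63], [-0.92, 2.1], [0.06, 2.66], [-1.3, 4.44], [0, 2.69], [-3.02, 3.02]. Speed limits (rad/s): [2.22, 2.22, 2.79, 3.14, 3.14, 3.14].

### API

Orientations are given as [roll, pitch, yaw] about the fixed x, y, z axes, in that order (R = Rz(yaw) Ry(pitch) Rx(roll)).
In Python, from rig import r gives the robot as it stands. The module is installed in compiled form; this text tells all that it offers.
- The arm moves only by the tool play_rows, never from a script. Its argument "rows" is a list of rows, each an object with "dp": the shift along the tool's x, y, z in units of 40 mm (1.0 is 40 mm), a list of three; "turn": the turn, a rotation vector about the tool's x, y, z in units of 6 degrees (1.0 is 6 degrees), a list of three; "fingers": the closure, from 0 (fully open) to 1 (shut). In form: [{"dp": [tx, ty, tz], "turn": [wx, wy, wz], "fingers": fingers}, ...]. A call has 1 to 5 rows; each row shifts and turns the commanded pose from where the row before left it, along the tool's axes as they then stand; what a row does not reach is not made up. A row lasts 1/12 s, in which the tool goes at most 41.7 mm and 7.16 degrees, less where a joint would pass 70% of its speed; a pose out of reach is approached as far as the arm can. A call is refused whole if a number of a shift passes 1 or a number of a turn 1, either way. A call with a gripper value outside its range is refused whole. The fingers move at their own pace and stop on an object; "force" is the grip in N (left out, the last holds). Time passes only in rows, so rows that do not move let the fingers close. It gives the time, the measured TCP pose, the force, the opening and the grip force at its end, in the units of the state.
- r.sense(): the state, without advancing time (a new reading comes with each control period).
- r.grab_frame(name): name is "side" or "top"; returns a dict with "pixels" (420x560x3 uint8, red, green, blue), "fx", "fy", "cx", "cy" (pixels), "pose" (4x4, takes a point from camera to world coordinates). Camera axes: x right, y down, z forward; pixel columns grow to the right and rows downward; lengths in mm; the calibration is good to about 2 mm. A picture is of the moment at which its call begins. There is no depth.
- r.sign_off(): hands the job in; it is judged then, once.
The state is a dict: "clock": time; "qpos": joint angles; "qvel": joint speeds; "joint_efforts": joint torques, N m; "eef_pos": TCP position; "tcp_rot": TCP orientation; "contact_force": force on the tool from outside, world axes, zero at the start; "wrist_torque": the same for the moment, N m; "opening": opening from 0.0 (shut) to 1.0 (fully open); "grasp_force": force on a finger pad.
Only numpy, scipy, OpenCV 4.12 (cv2) and the standard library are available. Lean on these libraries where they do the work, as an engineer would, in place of code of your own. Each camera call takes 0.05 s, during which the arm holds its last target. There are 200 camera calls.

### The job

Set the power feeder to run towards the end where the moulding blank lies: pull the sprung knob up out of its neutral gate, turn its pointer towards that end, and feel for the notch there until the knob drops fully home by its spring, without forcing its pin against the notched plate. Then swing the keeper latch all the way over the knob's skirt to lock it, and let go. Leave everything else on the bench where it is.

Things in the scene. Friction and masses are not known exactly. Their poses are not given: they have to be found in the camera images.
- feeder: power feeder fixed to the bench: grey gear housing 210 (x) by 250 (y) mm, its flat top 110 mm up, on a steel bed 230 x 360 x 20 mm with a rubber roller at either end (+y, -y). Origin at bench level straight below the knob's axis; z up, +y its left end, -y its right end, -x its side nearest the robot; yawed up to 0.35 rad
- knob_grip (a point): on the vertical axis of the black selector knob, 144 mm above the bench when the knob is home; it rises with the knob. The knob: round skirt 96 mm across, 6 thick, its top 126 mm up when home, with an upright bar grip 60 mm long, 14 thick, its top 160 mm up. Site x runs along the bar, its -x end is the pointer (small nib). It cannot shift sideways, only lift and turn
- knob (a joint): turn of the knob (rad): 0 with the pointer to the feeder's -x; positive clockwise from above (pointer swings to the feeder's left, +y), negative to its right; ends +-1.5; friction 0.12 N m. Starts in the neutral gate, within +-0.10. One narrow notch each side, nominally at +1.0 and -1.0; the true place is up to 0.25 off (see the pin)
- knob_pin (a point): lower end of the 7 mm steel pin under the skirt, 42 mm from the knob's axis below the pointer. The notched plate it drops into is hidden under the skirt and sits turned by up to 0.25 rad either way (both notches alike), not measured: feel for the notch; play in it 0.024 rad each side. From 0.35 to the notch, and beyond it to 1.5, the pin rides on flat plate
- knob_lift (a joint): height of the knob above fully home (m), 0 to 0.014. A spring pulls it down, 6 N at home to 12 N at full lift; the fall is damped. Pin clear of the plate above 0.008; riding on flat plate about 0.0075; home in gate or notch 0. With the fingers loosened 1 mm each side of the bar they still turn it, and it drops by itself when the pin meets a notch. More than 30 N on the pin is forcing it
- keeper (a joint): keeper latch: level steel blade 12 mm wide, 6 thick, top 133.5 mm up, pivoting about a vertical axis. 0: aside, blade pointing to the feeder's +y; grows anticlockwise from above to its stop at 1.5 (blade to -x, its end over the skirt's edge, 34 mm from the knob's axis). Starts at 0 to 0.25, stays where left (friction 0.05 N m). It passes over the skirt only when the knob is home
- keeper_post (a point): on the axis of the keeper's upright round post, 12 mm diameter, 28 mm from the pivot along the blade, top 164.5 mm above the bench; the point is 151.5 mm up. Push or pinch it to swing the keeper. Site +y points from the pivot along the blade
- keeper_pivot (a point): axis of the keeper's pivot, 90 mm from the knob's axis on the feeder's +x side (away from the robot), 135 mm above the bench
- rib_left (a point): raised rib on the housing, 14 x 4 x 3 mm, 62 mm from the knob's axis: where the pointer stands at +1.0, the nominal left notch
- rib_right (a point): raised rib on the housing, 14 x 4 x 3 mm, 62 mm from the knob's axis: where the pointer stands at -1.0, the nominal right notch
- blank: loose moulding blank, plain pale timber strip 190 mm long, 45 wide, 32 high with a stepped top; lies beside one end of the feeder, at its left (+y of the feeder) or its right (-y). It shows which way to turn the knob. Origin: centre of its underside; length along its y. Not to be moved
- bun_foot: loose turned wooden furniture foot, 68 mm across, 64 high, on the side of the feeder where the blank is not. Origin: centre of its underside. Bystander, not to be moved
- wedge: loose flat wooden offcut 30 x 55 x 14 mm lying on top of the feeder's housing, near its robot-side left corner. Origin: centre of its underside. Bystander
- screwdriver: loose screwdriver 200 mm long lying on the bench. Bystander
- mallet: loose wooden-headed mallet 260 mm long lying on the bench. Bystander
- rosette: loose carved wooden disc, 90 mm across, 18 high, on the bench beyond the feeder. Bystander
- glue: loose standing white glue bottle, 56 mm across, 150 high, on the bench beyond the feeder. Bystander
- brush: loose brush 190 mm long lying on the bench. Bystander

How it is judged:
By the outcome, as a careful person would: the job done as asked, in the order asked, and still so for the second after the job is handed in, with the robot touching nothing.
It also fails if it takes over 67 s, if anything falls off the work surface, if the arm or the gripper's body presses on something with over 40 N, if the wrist force passes 120 N, or if a joint passes its speed limit or range.

## Working session

There is one attempt and no reset: what is moved stays moved. The work goes in short steps, Python scripts to look and compute and a tool call to move; the robot and the scene stay as the last step left them, time stands still between calls to the robot, and variables do not carry over. Pictures are saved under pics/ and viewed, at most 10 in all, crops included, and the job is handed in when it is done.

Besides the shell and the picture viewer there is one more tool, called after "Call:" by a JSON object that holds its "fn" and its "kwargs", one argument or row to a line. play_rows: Moves the arm, as the interface text tells. Its arguments: {"type":"object","properties":{"rows":{"type":"array"},"force":{"type":"number"}},"required":["rows"]}

```bash
mkdir -p pics; python3 - <<'E'
from rig import r
import cv2,pickle
for n in("top","side"):
    f=r.grab_frame(n); pickle.dump(f,open(f'pics/{n}0.pkl','wb'))
    cv2.imwrite(f'pics/{n}0.png',f['pixels'][:,:,::-1]); print(n,f['fx'],f['cx'],f['cy'],f['pose'].round(3).tolist())
s=r.sense();print(s)
E
```

```text
top 461.4069932354653 277.5819244188867 204.66749894317556 [[-0.012, -0.991, 0.13, 403.273], [-1.0, 0.013, 0.011, -45.827], [-0.013, -0.13, -0.991, 1234.124], [0.0, 0.0, 0.0, 1.0]]
side 397.3336998962069 282.9025394362758 212.35785621664428 [[-0.988, -0.086, 0.131, 396.04], [-0.156, 0.645, -0.748, 750.894], [-0.02, -0.759, -0.65, 784.488], [0.0, 0.0, 0.0, 1.0]]
{'clock': 0.1, 'qpos': array([-1.17842893e+00,  3.53595687e-01,  1.63407370e+00, -3.31638855e-05,
        1.15518570e+00, -2.38635219e-03]), 'qvel': array([-0.0015624 , -0.00065032, -0.00223526, -0.00044028, -0.00047542,
        0.00046229]), 'joint_efforts': array([ 1.29340329e-03, -6.06356049e+01, -3.42818749e+01,  1.31181791e-04,
        3.87363543e-03, -4.40788142e-05]), 'eef_pos': array([ 240.19616797, -576.5336558 ,  230.62029517]), 'tcp_rot': array([-3.14033015e+00,  2.73110237e-05,  3.94767179e-01]), 'contact_force': array([-0.21272367,  0.17764615, -0.51252442]), 'wrist_torque': array([ 0.0045658 , -0.0176237 , -0.02139923]), 'grasp_force': 0.0, 'opening': 1.0000150697959427}
```

View pics/top0.png

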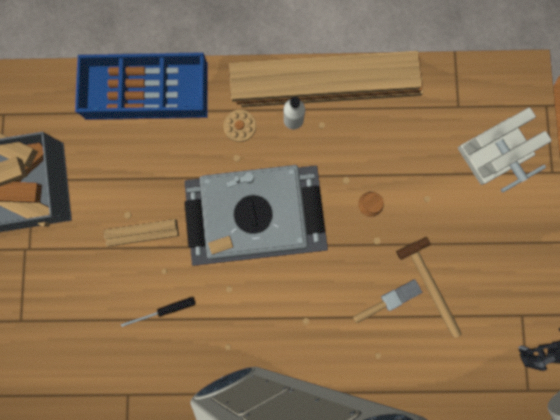

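View pics/side0.png

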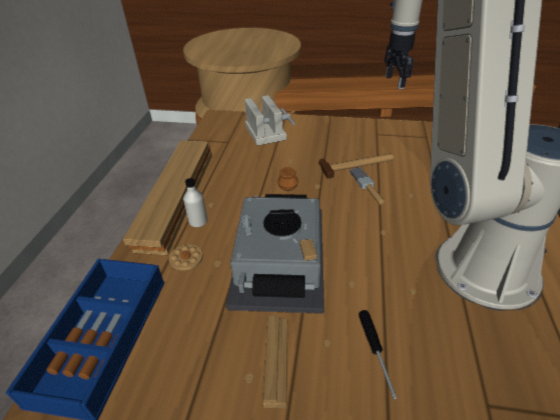

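```bash
cat > h.py <<'E'
import numpy as np,cv2,pickle
def cast(f,u,v,z):
    P=f['pose'];d=P[:3,:3]@np.array([(u-f['cx'])/f['fx'],(v-f['cy'])/f['fy'],1]);o=P[:3,3]
    return o+d*(z-o[2])/d[2]
def proj(f,p):
    P=f['pose'];c=P[:3,:3].T@(np.array(p)-P[:3,3]);return np.array([f['cx']+f['fx']*c[0]/c[2],f['cy']+f['fy']*c[1]/c[2]])
def dark(f,x0,x1,y0,y1,t=45):
    g=f['pixels'].max(2)[y0:y1,x0:x1];m=(g<t).astype('uint8')
    c=max(cv2.findContours(m,0,1)[0],key=cv2.contourArea)+np.array([x0,y0]);return c
E
python3 - <<'E'
from h import *
T=pickle.load(open('pics/top0.pkl','rb'));S=pickle.load(open('pics/side0.pkl','rb'))
for n,f,b in(('top',T,(225,285,185,245)),('side',S,(255,308,203,242))):
    c=dark(f,*b);e=cv2.fitEllipse(cv2.convexHull(c));print(n,e,cv2.contourArea(c),cast(f,*e[0],126).round(1))
a=T['pixels'][155:275,175:335,::-1];b=S['pixels'][185:305,225:335,::-1]
a=cv2.resize(a,None,fx=5,fy=5,interpolation=2);cv2.imwrite('pics/a.png',a)
E
```

```text
top ((252.72047424316406, 213.84429931640625), (35.513694763183594, 35.701744079589844), 121.72172546386719) 953.5 [526.6  27.2 126. ]
side ((281.9559631347656, 221.94256591796875), (26.665117263793945, 37.208740234375), 87.63341522216797) 728.0 [525.4  29.9 126. ]
```

View pics/a.png

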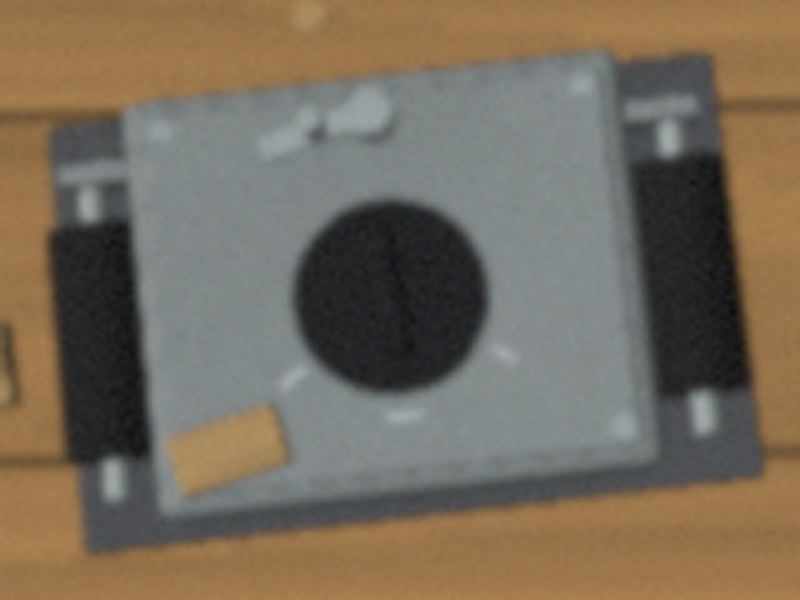

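```bash
python3 - <<'E'
from h import *
T=pickle.load(open('pics/top0.pkl','rb'))
k=np.array([526,28.3])
for n,x,y,z in(('neut',405,416,113),('L',293,378,113),('R',505,352,113),('s1',160,130,112),('s2',582,85,112),('s3',625,425,112),('piv',375,105,135),('tip',265,148,133.5),('post',311,119,164),('barA',390,235,160),('barB',405,350,160),('knob',391,297,126),('w1',165,432,124),('w2',270,405,124),('w3',290,460,124),('w4',183,497,124)):
    p=cast(T,175+x/5-.4,155+y/5-.4,z);d=p[:2]-k;print(n,p.round(1),d.round(1),np.hypot(*d).round(1),np.arctan2(d[1],d[0]).round(3))
E
```

```text
neut [469.4  21.3 113. ] [-56.6  -7. ] 57.0 -3.019
L [488.6  75.8 113. ] [-37.4  47.5] 60.5 2.237
R [500.  -27.6 113. ] [-26.  -55.9] 61.6 -2.006
s1 [612.4 142.  112. ] [ 86.4 113.7] 142.8 0.921
s2 [632.1 -67.2 112. ] [106.1 -95.5] 142.7 -0.733
s3 [463.8 -85.4 112. ] [ -62.2 -113.7] 129.6 -2.071
piv [619.   33.8 135. ] [93.   5.5] 93.2 0.059
tip [598.9  87.3 133.5] [72.9 59. ] 93.7 0.681
post [607.   61.9 164. ] [81.  33.6] 87.7 0.393
barA [551.8  25.1 160. ] [25.8 -3.2] 26.0 -0.123
barB [497.5  18.4 160. ] [-28.5  -9.9] 30.2 -2.806
knob [526.2  27.  126. ] [ 0.2 -1.3] 1.3 -1.381
w1 [462.5 136.3 124. ] [-63.5 108. ] 125.3 2.102
w2 [474.9  85.7 124. ] [-51.1  57.4] 76.9 2.298
w3 [448.4  76.1 124. ] [-77.6  47.8] 91.1 2.59
w4 [431.3 127.4 124. ] [-94.7  99.1] 137.1 2.333
```

Call:
{"fn": "play_rows", "kwargs": {
  "rows": [
    {"dp": [0, 0, 0], "turn": [0, 0, 0.9], "fingers": 0.3},
    {"dp": [0, 0, 0], "turn": [0, 0, 0.9], "fingers": 0.3},
    {"dp": [0, 0, 0], "turn": [0, 0, 0.83], "fingers": 0.3},
    {"dp": [0.3, -0.4, 0], "turn": [0, 0, 0], "fingers": 0.3},
    {"dp": [0.5, -0.8, 0], "turn": [0, 0, 0], "fingers": 0.3}
  ],
  "force": 60
}}

```text
clock: 0.52
eef_pos: [265.7, -527.3, 230.8]
tcp_rot: [3.14, 0.0, 0.116]
contact_force: [0.4, -0.2, -0.5]
opening: 0.701
grasp_force: 0.0
```

Call:
{"fn": "play_rows", "kwargs": {
  "rows": [
    {"dp": [0.5, -0.8, 0], "turn": [0, 0, 0], "fingers": 0.3},
    {"dp": [0.5, -0.8, 0], "turn": [0, 0, 0], "fingers": 0.3},
    {"dp": [0.5, -0.8, 0], "turn": [0, 0, 0], "fingers": 0.3},
    {"dp": [0.5, -0.8, 0], "turn": [0, 0, 0], "fingers": 0.3},
    {"dp": [0.5, -0.8, 0], "turn": [0, 0, 0], "fingers": 0.3}
  ]
}}

```text
clock: 0.93
eef_pos: [346.9, -352.9, 231.1]
tcp_rot: [-3.141, 0.0, 0.119]
contact_force: [0.7, 0.1, 0.4]
opening: 0.696
grasp_force: 0.0
```

Call:
{"fn": "play_rows", "kwargs": {
  "rows": [
    {"dp": [0.5, -0.8, 0], "turn": [0, 0, 0], "fingers": 0.3},
    {"dp": [0.5, -0.8, 0], "turn": [0, 0, 0], "fingers": 0.3},
    {"dp": [0.5, -0.8, 0], "turn": [0, 0, 0], "fingers": 0.3},
    {"dp": [0.5, -0.8, 0], "turn": [0, 0, 0], "fingers": 0.3},
    {"dp": [0.5, -0.8, 0], "turn": [0, 0, 0], "fingers": 0.3}
  ]
}}

```text
clock: 1.35
eef_pos: [427.1, -182.1, 231.2]
tcp_rot: [-3.142, 0.0, 0.119]
contact_force: [1.4, -0.4, -0.7]
opening: 0.698
grasp_force: 0.0
```

```bash
cat >> h.py <<'E'
def st():
    from rig import r
    s=r.sense();print('t',round(s['clock'],2),'p',s['eef_pos'].round(1),'rpy',s['tcp_rot'].round(3),'F',s['contact_force'].round(1),'M',s['wrist_torque'].round(2),'op',round(s['opening']*85,1),'g',round(s['grasp_force'],1),'q6',s['qpos'][5].round(2));return s
def go(x,y,z,yaw):
    s=st();w=s['tcp_rot'][2];d=np.array([x,y,z])-s['eef_pos'];c,n=np.cos(w),np.sin(w)
    print('units',(np.array([c*d[0]+n*d[1],n*d[0]-c*d[1],-d[2]])/40).round(3),'turn',round(-np.degrees(yaw-w)/6,3))
E
python3 -c "
from h import *
go(526,28.3,175,.12)"
```

```text
t 1.35 p [ 427.1 -182.1  231.2] rpy [-3.142  0.     0.119] F [ 1.4 -0.4 -0.7] M [ 0.02 -0.02  0.01] op 59.3 g 0.0 q6 1.05
units [ 3.08  -4.928  1.406] turn -0.008
```

Call:
{"fn": "play_rows", "kwargs": {
  "rows": [
    {"dp": [0.5, -0.8, 0], "turn": [0, 0, 0], "fingers": 0.4},
    {"dp": [0.5, -0.8, 0], "turn": [0, 0, 0], "fingers": 0.4},
    {"dp": [0.5, -0.8, 0], "turn": [0, 0, 0], "fingers": 0.4},
    {"dp": [0.5, -0.8, 0], "turn": [0, 0, 0], "fingers": 0.4},
    {"dp": [0.5, -0.8, 0], "turn": [0, 0, 0], "fingers": 0.4}
  ]
}}

```text
clock: 1.77
eef_pos: [507.4, -11.2, 231.1]
tcp_rot: [-3.142, 0.0, 0.12]
contact_force: [-0.1, -0.8, 0.4]
opening: 0.6
grasp_force: 0.0
```

Call:
{"fn": "play_rows", "kwargs": {
  "rows": [
    {"dp": [0.4, -0.7, 0.4], "turn": [0, 0, 0], "fingers": 0.5},
    {"dp": [0, 0, 0.6], "turn": [0, 0, 0], "fingers": 0.5},
    {"dp": [0, 0, 0], "turn": [0, 0, 0], "fingers": 0.5}
  ]
}}

```text
clock: 2.02
eef_pos: [517.6, 18.1, 187.6]
tcp_rot: [-3.141, 0.006, 0.122]
contact_force: [-1.9, -0.6, -0.3]
opening: 0.5
grasp_force: 0.0
```

```bash
python3 -c "
from h import *
go(526,28.3,131,.12)
from rig import r
ims=[]
for n in ('top','side'):
    f=r.grab_frame(n);pickle.dump(f,open(f'pics/{n}1.pkl','wb'));u,v=proj(f,[526,28,140]).astype(int);ims.append(cv2.resize(f['pixels'][v-50:v+50,u-65:u+65,::-1],None,fx=6,fy=6,interpolation=2)[:,:])
cv2.imwrite('pics/b.png',cv2.resize(np.vstack(ims),None,fx=.5,fy=.5))
"
```

```text
t 2.02 p [517.6  18.1 187.6] rpy [-3.141  0.006  0.122] F [-1.9 -0.6 -0.3] M [-0.05  0.02 -0.01] op 42.5 g 0.0 q6 1.48
units [ 0.24  -0.227  1.415] turn 0.023
```

View pics/b.png

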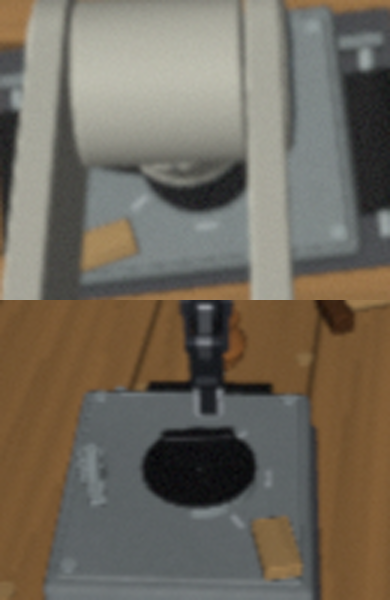

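Call:
{"fn": "play_rows", "kwargs": {
  "rows": [
    {"dp": [0.2, -0.2, 0.3], "turn": [0, 0, 0], "fingers": 0.5},
    {"dp": [0.04, -0.03, 0.4], "turn": [0, 0, 0], "fingers": 0.5},
    {"dp": [0, 0, 0.4], "turn": [0, 0, 0], "fingers": 0.5},
    {"dp": [0, 0, 0.2], "turn": [0, 0, 0], "fingers": 0.5},
    {"dp": [0, 0, 0], "turn": [0, 0, 0], "fingers": 0.5}
  ],
  "force": 25
}}

```text
clock: 2.53
eef_pos: [527.3, 25.9, 138.8]
tcp_rot: [-3.142, 0.002, 0.118]
contact_force: [-0.6, -0.2, -0.8]
opening: 0.495
grasp_force: 0.0
```

```bash
python3 -c "
from h import *
go(526,28.3,131,.12)"
```

```text
t 2.53 p [527.3  25.9 138.8] rpy [-3.142e+00  2.000e-03  1.180e-01] F [-0.6 -0.2 -0.8] M [ 0.    0.02 -0.02] op 42.0 g 0.0 q6 1.5
units [-0.025 -0.064  0.194] turn -0.019
```

Call:
{"fn": "play_rows", "kwargs": {
  "rows": [
    {"dp": [0, -0.05, 0.15], "turn": [0, 0, 0], "fingers": 0.7},
    {"dp": [0, 0, 0], "turn": [0, 0, 0], "fingers": 0.76},
    {"dp": [0, 0, 0], "turn": [0, 0, 0], "fingers": 0.79},
    {"dp": [0, 0, 0], "turn": [0, 0, 0], "fingers": 0.82},
    {"dp": [0, 0, 0], "turn": [0, 0, 0], "fingers": 0.84}
  ]
}}

```text
clock: 2.95
eef_pos: [528.2, 28.1, 134.0]
tcp_rot: [3.14, -0.001, 0.12]
contact_force: [-0.5, -5.4, 2.8]
opening: 0.166
grasp_force: 16.6
```

```bash
python3 -c "
from h import *
go(526,28.3,131,.12)"
```

```text
t 2.95 p [528.2  28.1 134. ] rpy [ 3.14e+00 -1.00e-03  1.20e-01] F [-0.5 -5.4  2.8] M [-0.85  0.18  0.11] op 14.1 g 16.6 q6 1.5
units [-0.055 -0.011  0.076] turn -0.0
```

Call:
{"fn": "play_rows", "kwargs": {
  "rows": [
    {"dp": [-0.03, 0.03, 0.06], "turn": [0, 0, 0], "fingers": 0.82},
    {"dp": [0, 0, 0], "turn": [0, 0, 0], "fingers": 0.84},
    {"dp": [0, 0, 0], "turn": [0, 0, 0], "fingers": 0.9},
    {"dp": [0, 0, 0], "turn": [0, 0, 0], "fingers": 0.9}
  ],
  "force": 40
}}

```text
clock: 3.28
eef_pos: [527.3, 27.7, 131.4]
tcp_rot: [-3.141, -0.001, 0.119]
contact_force: [-0.9, 1.0, 5.7]
opening: 0.154
grasp_force: 40.9
```

```bash
python3 -c "
from h import *
go(526,28.3,131,.12)"
```

```text
t 3.28 p [527.3  27.7 131.4] rpy [-3.141e+00 -1.000e-03  1.190e-01] F [-0.9  1.   5.7] M [0.06 0.11 0.09] op 13.1 g 40.9 q6 1.5
units [-0.03  -0.018  0.011] turn -0.005
```

Call:
{"fn": "play_rows", "kwargs": {
  "rows": [
    {"dp": [0, 0, -0.08], "turn": [0, 0, 0], "fingers": 1},
    {"dp": [0, 0, -0.1], "turn": [0, 0, 0], "fingers": 1},
    {"dp": [0, 0, -0.1], "turn": [0, 0, 0], "fingers": 1},
    {"dp": [0, 0, 0], "turn": [0, 0, 0], "fingers": 1}
  ],
  "force": 55
}}

```text
clock: 3.62
eef_pos: [527.1, 27.7, 141.9]
tcp_rot: [-3.141, -0.001, 0.119]
contact_force: [5.6, 1.3, -11.0]
opening: 0.154
grasp_force: 54.0
```

```bash
python3 -c "
from h import *
go(526.3,27.7,142,.12)"
```

```text
t 3.62 p [527.1  27.7 141.9] rpy [-3.141e+00 -1.000e-03  1.190e-01] F [  5.6   1.3 -11. ] M [ 0.33 -0.95  0.09] op 13.1 g 54.0 q6 1.5
units [-0.021 -0.002 -0.003] turn -0.006
```

Call:
{"fn": "play_rows", "kwargs": {
  "rows": [
    {"dp": [0, 0, 0], "turn": [0, 0, 0.3], "fingers": 1},
    {"dp": [0, 0, 0], "turn": [0, 0, 0.6], "fingers": 1},
    {"dp": [0, 0, 0], "turn": [0, 0, 0.6], "fingers": 1},
    {"dp": [0, 0, 0], "turn": [0, 0, 0.6], "fingers": 1},
    {"dp": [0, 0, 0], "turn": [0, 0, 0.6], "fingers": 1}
  ]
}}

```text
clock: 4.03
eef_pos: [527.1, 27.5, 141.4]
tcp_rot: [-3.142, -0.0, -0.166]
contact_force: [5.7, -0.5, -11.8]
opening: 0.15
grasp_force: 54.2
```

Call:
{"fn": "play_rows", "kwargs": {
  "rows": [
    {"dp": [0, 0, 0], "turn": [0, 0, 0.6], "fingers": 1},
    {"dp": [0, 0, 0], "turn": [0, 0, 0.6], "fingers": 1},
    {"dp": [0, 0, 0], "turn": [0, 0, 0.6], "fingers": 1},
    {"dp": [0, 0, 0], "turn": [0, 0, 0.6], "fingers": 1},
    {"dp": [0, 0, 0], "turn": [0, 0, 0.5], "fingers": 1}
  ]
}}

```text
clock: 4.45
eef_pos: [527.1, 27.3, 141.3]
tcp_rot: [3.141, -0.0, -0.47]
contact_force: [5.5, -0.8, -11.6]
opening: 0.158
grasp_force: 54.2
```

Call:
{"fn": "play_rows", "kwargs": {
  "rows": [
    {"dp": [0, 0, 0], "turn": [0, 0, 0.3], "fingers": 1},
    {"dp": [0, 0, 0], "turn": [0, 0, 0], "fingers": 1},
    {"dp": [0, 0, 0], "turn": [0, 0, 0], "fingers": 1}
  ]
}}

```text
clock: 4.7
eef_pos: [527.1, 27.3, 141.3]
tcp_rot: [3.141, -0.0, -0.499]
contact_force: [6.1, -1.2, -11.0]
opening: 0.155
grasp_force: 53.9
```

```bash
python3 -c "
from h import *
go(526.3,27.7,139,-.5)"
```

```text
t 4.7 p [527.1  27.3 141.3] rpy [ 3.141 -0.    -0.499] F [  6.1  -1.2 -11. ] M [-0.15 -1.03 -0.01] op 13.2 g 53.9 q6 2.12
units [-0.021  0.001  0.059] turn 0.013
```

Call:
{"fn": "play_rows", "kwargs": {
  "rows": [
    {"dp": [0, 0, 0.03], "turn": [0, 0, 0], "fingers": 1},
    {"dp": [0, 0, 0.02], "turn": [0, 0, 0], "fingers": 1},
    {"dp": [0, 0, 0], "turn": [0, 0, 0], "fingers": 1},
    {"dp": [0, 0, 0], "turn": [0, 0, 0], "fingers": 0.82},
    {"dp": [0, 0, 0], "turn": [0, 0, 0], "fingers": 0.82}
  ],
  "force": 25
}}

```text
clock: 5.12
eef_pos: [526.4, 27.5, 140.0]
tcp_rot: [3.141, 0.001, -0.499]
contact_force: [-0.3, 0.2, 0.2]
opening: 0.18
grasp_force: 0.0
```

```bash
python3 -c "
from h import *
go(526.3,27.7,139,-.5)"
```

```text
t 5.12 p [526.4  27.5 140. ] rpy [ 3.141e+00  1.000e-03 -4.990e-01] F [-0.3  0.2  0.2] M [-0.02 -0.02  0.06] op 15.3 g 0.0 q6 2.12
units [-0.005 -0.004  0.025] turn 0.014
```

Call:
{"fn": "play_rows", "kwargs": {
  "rows": [
    {"dp": [0, 0, 0.05], "turn": [0, 0, 0.2], "fingers": 0.82},
    {"dp": [0, 0, 0], "turn": [0, 0, 0.2], "fingers": 0.82},
    {"dp": [0, 0, 0], "turn": [0, 0, 0.2], "fingers": 0.82},
    {"dp": [0, 0, 0], "turn": [0, 0, 0.2], "fingers": 0.82},
    {"dp": [0, 0, 0], "turn": [0, 0, 0.2], "fingers": 0.82}
  ]
}}

```text
clock: 5.53
eef_pos: [526.6, 27.6, 138.0]
tcp_rot: [3.141, 0.0, -0.605]
contact_force: [-0.3, 0.3, -0.3]
opening: 0.177
grasp_force: 10.7
```

```bash
python3 -c "
from h import *
st()"
```

```text
t 5.53 p [526.6  27.6 138. ] rpy [ 3.141  0.    -0.605] F [-0.3  0.3 -0.3] M [0.1  0.18 0.33] op 15.0 g 10.7 q6 2.23
```

Call:
{"fn": "play_rows", "kwargs": {
  "rows": [
    {"dp": [0, 0, 0], "turn": [0, 0, 0.2], "fingers": 0.82},
    {"dp": [0, 0, 0], "turn": [0, 0, 0.2], "fingers": 0.82},
    {"dp": [0, 0, 0], "turn": [0, 0, 0.2], "fingers": 0.82},
    {"dp": [0, 0, 0], "turn": [0, 0, 0.2], "fingers": 0.82},
    {"dp": [0, 0, 0], "turn": [0, 0, 0.2], "fingers": 0.82}
  ]
}}

```text
clock: 5.95
eef_pos: [526.6, 27.5, 138.0]
tcp_rot: [3.141, 0.0, -0.71]
contact_force: [-1.2, 1.0, -1.2]
opening: 0.178
grasp_force: 11.4
```

```bash
python3 -c "
from h import *
st()"
```

```text
t 5.95 p [526.6  27.5 138. ] rpy [ 3.141  0.    -0.71 ] F [-1.2  1.  -1.2] M [0.1  0.18 0.3 ] op 15.1 g 11.4 q6 2.33
```

Call:
{"fn": "play_rows", "kwargs": {
  "rows": [
    {"dp": [0, 0, 0], "turn": [0, 0, 0.06], "fingers": 0.82},
    {"dp": [0, 0, 0], "turn": [0, 0, 0.06], "fingers": 0.82},
    {"dp": [0, 0, 0], "turn": [0, 0, 0.06], "fingers": 0.82},
    {"dp": [0, 0, 0], "turn": [0, 0, 0.06], "fingers": 0.82},
    {"dp": [0, 0, 0], "turn": [0, 0, 0.06], "fingers": 0.82}
  ]
}}

```text
clock: 6.37
eef_pos: [526.7, 27.5, 138.0]
tcp_rot: [3.141, 0.0, -0.74]
contact_force: [-1.3, 0.7, -3.3]
opening: 0.178
grasp_force: 10.4
```

```bash
python3 -c "
from h import *
st()"
```

```text
t 6.37 p [526.7  27.5 138. ] rpy [ 3.141  0.    -0.74 ] F [-1.3  0.7 -3.3] M [0.11 0.26 0.31] op 15.1 g 10.4 q6 2.36
```

Call:
{"fn": "play_rows", "kwargs": {
  "rows": [
    {"dp": [0, 0, 0], "turn": [0, 0, 0.06], "fingers": 0.82},
    {"dp": [0, 0, 0], "turn": [0, 0, 0.06], "fingers": 0.82},
    {"dp": [0, 0, 0], "turn": [0, 0, 0.06], "fingers": 0.82},
    {"dp": [0, 0, 0], "turn": [0, 0, 0.06], "fingers": 0.82},
    {"dp": [0, 0, 0], "turn": [0, 0, 0.06], "fingers": 0.82}
  ]
}}

```text
clock: 6.78
eef_pos: [526.7, 27.5, 138.0]
tcp_rot: [3.141, 0.0, -0.771]
contact_force: [-1.4, 1.5, -2.9]
opening: 0.178
grasp_force: 9.6
```

```bash
python3 -c "
from h import *
st()"
```

```text
t 6.78 p [526.7  27.5 138. ] rpy [ 3.141  0.    -0.771] F [-1.4  1.5 -2.9] M [0.18 0.27 0.31] op 15.1 g 9.6 q6 2.39
```

Call:
{"fn": "play_rows", "kwargs": {
  "rows": [
    {"dp": [0, 0, 0], "turn": [0, 0, 0], "fingers": 0.77},
    {"dp": [0, 0, 0], "turn": [0, 0, 0], "fingers": 0.77},
    {"dp": [0, 0, 0], "turn": [0, 0, 0.05], "fingers": 0.82},
    {"dp": [0, 0, 0], "turn": [0, 0, 0.1], "fingers": 0.82},
    {"dp": [0, 0, 0], "turn": [0, 0, 0.1], "fingers": 0.82}
  ]
}}

```text
clock: 7.2
eef_pos: [527.3, 27.2, 138.4]
tcp_rot: [-3.141, -0.001, -0.797]
contact_force: [1.1, -2.7, 2.1]
opening: 0.184
grasp_force: 14.1
```

```bash
python3 -c "
from h import *
st()"
```

```text
t 7.2 p [527.3  27.2 138.4] rpy [-3.141e+00 -1.000e-03 -7.970e-01] F [ 1.1 -2.7  2.1] M [-0.44  0.02  0.31] op 15.7 g 14.1 q6 2.42
```

Call:
{"fn": "play_rows", "kwargs": {
  "rows": [
    {"dp": [0, 0, 0], "turn": [0, 0, 0], "fingers": 0.77},
    {"dp": [0, 0, 0], "turn": [0, 0, 0], "fingers": 0.77},
    {"dp": [0, 0, 0], "turn": [0, 0, 0.05], "fingers": 0.82},
    {"dp": [0, 0, 0], "turn": [0, 0, 0.1], "fingers": 0.82},
    {"dp": [0, 0, 0], "turn": [0, 0, 0.1], "fingers": 0.82}
  ]
}}

```text
clock: 7.62
eef_pos: [526.7, 27.5, 138.0]
tcp_rot: [3.141, 0.0, -0.824]
contact_force: [-0.7, -0.6, 0.5]
opening: 0.185
grasp_force: 14.8
```

```bash
python3 -c "
from h import *
st()"
```

```text
t 7.62 p [526.7  27.5 138. ] rpy [ 3.141  0.    -0.824] F [-0.7 -0.6  0.5] M [-0.14  0.05  0.3 ] op 15.7 g 14.8 q6 2.44
```

Call:
{"fn": "play_rows", "kwargs": {
  "rows": [
    {"dp": [0, 0, 0], "turn": [0, 0, 0], "fingers": 0.77},
    {"dp": [0, 0, 0], "turn": [0, 0, 0], "fingers": 0.77},
    {"dp": [0, 0, 0], "turn": [0, 0, 0.05], "fingers": 0.82},
    {"dp": [0, 0, 0], "turn": [0, 0, 0.1], "fingers": 0.82},
    {"dp": [0, 0, 0], "turn": [0, 0, 0.1], "fingers": 0.82}
  ]
}}

```text
clock: 8.03
eef_pos: [526.7, 27.5, 138.0]
tcp_rot: [3.141, 0.0, -0.85]
contact_force: [0.7, -0.0, -1.1]
opening: 0.181
grasp_force: 14.8
```

```bash
python3 -c "
from h import *
st()"
```

```text
t 8.03 p [526.7  27.5 138. ] rpy [ 3.141  0.    -0.85 ] F [ 0.7 -0.  -1.1] M [-0.06  0.05  0.3 ] op 15.4 g 14.8 q6 2.47
```

Call:
{"fn": "play_rows", "kwargs": {
  "rows": [
    {"dp": [0, 0, 0], "turn": [0, 0, 0], "fingers": 0.77},
    {"dp": [0, 0, 0], "turn": [0, 0, 0], "fingers": 0.77},
    {"dp": [0, 0, 0], "turn": [0, 0, 0.05], "fingers": 0.82},
    {"dp": [0, 0, 0], "turn": [0, 0, 0.1], "fingers": 0.82},
    {"dp": [0, 0, 0], "turn": [0, 0, 0.1], "fingers": 0.82}
  ]
}}

```text
clock: 8.45
eef_pos: [526.8, 27.4, 138.1]
tcp_rot: [3.142, -0.0, -0.876]
contact_force: [-1.3, -1.2, 0.7]
opening: 0.187
grasp_force: 5.8
```

```bash
python3 -c "
from h import *
st()"
```

```text
t 8.45 p [526.8  27.4 138.1] rpy [ 3.142 -0.    -0.876] F [-1.3 -1.2  0.7] M [-0.13  0.12  0.17] op 15.9 g 5.8 q6 2.5
```

Call:
{"fn": "play_rows", "kwargs": {
  "rows": [
    {"dp": [0, 0, 0], "turn": [0, 0, 0.05], "fingers": 0.82},
    {"dp": [0, 0, 0], "turn": [0, 0, 0.05], "fingers": 0.82},
    {"dp": [0, 0, 0], "turn": [0, 0, 0], "fingers": 0.82}
  ]
}}

```text
clock: 8.7
eef_pos: [526.8, 27.5, 138.1]
tcp_rot: [3.142, -0.0, -0.886]
contact_force: [-1.7, -0.1, 1.8]
opening: 0.181
grasp_force: 5.6
```

```bash
python3 -c "
from h import *
st()"
```

```text
t 8.7 p [526.8  27.5 138.1] rpy [ 3.142 -0.    -0.886] F [-1.7 -0.1  1.8] M [-0.13  0.16  0.09] op 15.4 g 5.6 q6 2.51
```

Call:
{"fn": "play_rows", "kwargs": {
  "rows": [
    {"dp": [0, 0, 0], "turn": [0, 0, 0.1], "fingers": 0.82},
    {"dp": [0, 0, 0], "turn": [0, 0, 0.05], "fingers": 0.82},
    {"dp": [0, 0, 0], "turn": [0, 0, 0], "fingers": 0.82}
  ]
}}

```text
clock: 8.95
eef_pos: [526.8, 27.5, 138.1]
tcp_rot: [3.142, 0.0, -0.902]
contact_force: [-1.0, -1.2, 3.2]
opening: 0.187
grasp_force: 5.6
```

```bash
python3 -c "
from h import *
st()"
```

```text
t 8.95 p [526.8  27.5 138.1] rpy [ 3.142  0.    -0.902] F [-1.  -1.2  3.2] M [-0.18  0.24  0.12] op 15.9 g 5.6 q6 2.52
```

```bash
cat >> h.py <<'E'
def edge(f):
    # subpixel row of the skirt's lower rim (dark->grey) per column
    g=cv2.GaussianBlur(f['pixels'],(3,3),0).astype(float).mean(2);o=[]
    for u in range(272,293):
        c=g[224:248,u];lo=c[:6].mean();i=np.argmax(c>65);o.append(224+i-1+(65-c[i-1])/(c[i]-c[i-1]))
    return np.array(o)
E
python3 -c "
from h import *
from rig import r
S=pickle.load(open('pics/side0.pkl','rb'));f=r.grab_frame('side');pickle.dump(f,open('pics/side2.pkl','wb'))
a,b=edge(S),edge(f);print(a.round(1));print(b.round(1));print(np.median(a-b), proj(S,[526,76,126])-proj(S,[526,76,133.5]))
cv2.imwrite('pics/c.png',np.hstack([cv2.resize(x['pixels'][180:260,240:330,::-1],None,fx=4.4,fy=5,interpolation=2) for x in(S,f)]))
"
```

```text
[234.3 234.6 235.  235.3 235.4 235.6 235.7 235.7 235.6 235.6 235.5 235.5
 235.5 235.4 235.1 235.  234.9 234.6 234.3 234.  233.8]
[234.3 234.6 235.  235.3 235.6 235.8 235.9 235.8 235.7 235.6 235.6 235.5
 235.5 235.4 235.3 235.1 234.8 234.5 234.2 233.8 233.6]
-0.01514924253788763 [0.08514846 2.278028  ]
```

View pics/c.png

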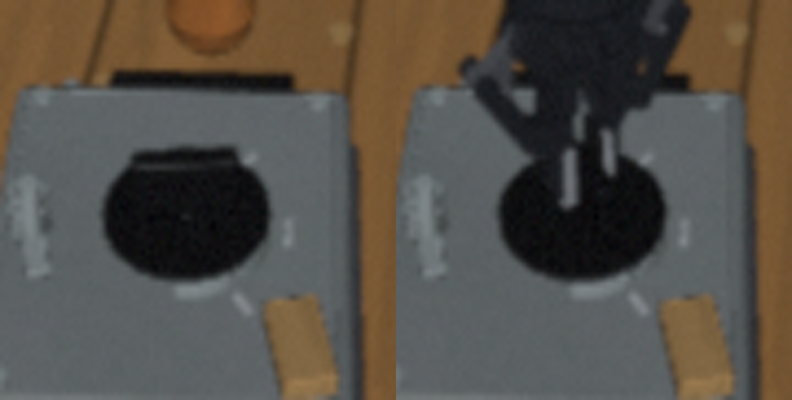

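Call:
{"fn": "play_rows", "kwargs": {
  "rows": [
    {"dp": [0, 0, 0], "turn": [0, 0, 0.1], "fingers": 0.82},
    {"dp": [0, 0, 0], "turn": [0, 0, 0.1], "fingers": 0.82},
    {"dp": [0, 0, 0], "turn": [0, 0, 0], "fingers": 0.82}
  ]
}}

```text
clock: 9.25
eef_pos: [526.8, 27.4, 138.1]
tcp_rot: [3.141, -0.0, -0.923]
contact_force: [-2.3, -0.8, 2.7]
opening: 0.183
grasp_force: 11.1
```

```bash
python3 -c "
from h import *
st()"
```

```text
t 9.25 p [526.8  27.4 138.1] rpy [ 3.141 -0.    -0.923] F [-2.3 -0.8  2.7] M [-0.18  0.27  0.28] op 15.6 g 11.1 q6 2.54
```

Call:
{"fn": "play_rows", "kwargs": {
  "rows": [
    {"dp": [0, 0, 0], "turn": [0, 0, 0.1], "fingers": 0.82},
    {"dp": [0, 0, 0], "turn": [0, 0, 0.1], "fingers": 0.82},
    {"dp": [0, 0, 0], "turn": [0, 0, 0], "fingers": 0.82}
  ]
}}

```text
clock: 9.5
eef_pos: [526.8, 27.4, 138.1]
tcp_rot: [3.141, -0.0, -0.944]
contact_force: [-2.4, -0.7, 3.2]
opening: 0.182
grasp_force: 18.3
```

```bash
python3 -c "
from h import *
st()"
```

```text
t 9.5 p [526.8  27.4 138.1] rpy [ 3.141 -0.    -0.944] F [-2.4 -0.7  3.2] M [-0.26  0.36  0.56] op 15.4 g 18.3 q6 2.56
```

Call:
{"fn": "play_rows", "kwargs": {
  "rows": [
    {"dp": [0, 0, 0], "turn": [0, 0, -0.4], "fingers": 0.8},
    {"dp": [0, 0, 0], "turn": [0, 0, -0.2], "fingers": 0.7},
    {"dp": [0, 0, 0], "turn": [0, 0, 0], "fingers": 0.5},
    {"dp": [0, 0, 0], "turn": [0, 0, 0], "fingers": 0.5},
    {"dp": [0, 0, -0.3], "turn": [0, 0, 0], "fingers": 0.5}
  ]
}}

```text
clock: 9.92
eef_pos: [525.5, 27.5, 148.4]
tcp_rot: [3.139, 0.002, -0.882]
contact_force: [0.5, -1.1, -0.3]
opening: 0.502
grasp_force: 0.0
```

Call:
{"fn": "play_rows", "kwargs": {
  "rows": [
    {"dp": [0, 0, -0.8], "turn": [0, 0, 0], "fingers": 0.6},
    {"dp": [0, 0, -0.9], "turn": [0, 0, 0], "fingers": 0.6},
    {"dp": [0, 0, -0.3], "turn": [0, 0, 0], "fingers": 0.6},
    {"dp": [-1, 0, 0], "turn": [0, 0, 0], "fingers": 0.6},
    {"dp": [-1, 0, 0], "turn": [0, 0, 0], "fingers": 0.6}
  ]
}}

```text
clock: 10.33
eef_pos: [477.0, 89.2, 231.3]
tcp_rot: [-3.139, -0.001, -0.885]
contact_force: [-0.1, 0.7, -0.5]
opening: 0.402
grasp_force: 0.0
```

Call:
{"fn": "play_rows", "kwargs": {
  "rows": [
    {"dp": [-1, 0, 0], "turn": [0, 0, 0], "fingers": 0.65},
    {"dp": [-0.5, 0, 0], "turn": [0, 0, 0], "fingers": 0.65},
    {"dp": [0, 0, 0], "turn": [0, 0, 0], "fingers": 0.65}
  ]
}}

```text
clock: 10.58
eef_pos: [435.1, 137.7, 230.0]
tcp_rot: [3.141, 0.001, -0.879]
contact_force: [0.4, -0.6, -0.2]
opening: 0.351
grasp_force: 0.0
```

```bash
python3 -c "
from h import *
from rig import r
st()
S=pickle.load(open('pics/side0.pkl','rb'));f=r.grab_frame('side');pickle.dump(f,open('pics/side3.pkl','wb'))
a,b=edge(S),edge(f);print(np.median(a-b))
t=r.grab_frame('top');pickle.dump(t,open('pics/top3.pkl','wb'))
A=cv2.resize(f['pixels'][180:260,240:330,::-1],None,fx=4.4,fy=5,interpolation=2);B=cv2.resize(t['pixels'][165:245,205:305,::-1],None,fx=4,fy=5,interpolation=2)
cv2.imwrite('pics/d.png',np.hstack([A,B]))
"
```

```text
t 10.58 p [435.1 137.7 230. ] rpy [ 3.141e+00  1.000e-03 -8.790e-01] F [ 0.4 -0.6 -0.2] M [-0.01  0.02 -0.  ] op 29.9 g 0.0 q6 2.75
-0.025641025641021997
```

View pics/d.png

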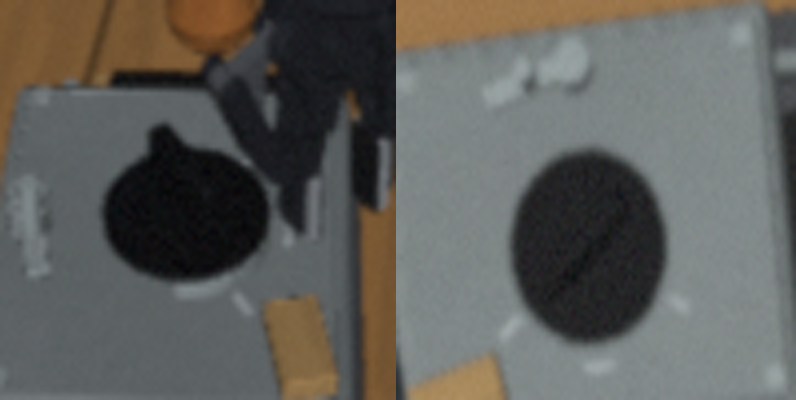

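```bash
python3 -c "
from h import *
go(607,62.5,185,-1.0)"
```

```text
t 10.68 p [437.7 136.  230.3] rpy [-3.141 -0.    -0.879] F [ 0.7 -1.   0.5] M [-0.05 -0.02 -0.01] op 30.1 g 0.0 q6 2.75
units [ 4.114 -2.089  1.133] turn 1.151
```

Call:
{"fn": "play_rows", "kwargs": {
  "rows": [
    {"dp": [0.8, -0.4, 0], "turn": [0, 0, 0], "fingers": 0.65},
    {"dp": [0.85, -0.42, 0], "turn": [0, 0, 0], "fingers": 0.65},
    {"dp": [0.85, -0.42, 0], "turn": [0, 0, 0], "fingers": 0.65},
    {"dp": [0.85, -0.42, 0], "turn": [0, 0, 0], "fingers": 0.65},
    {"dp": [0.76, -0.43, 0], "turn": [0, 0, 0], "fingers": 0.65}
  ]
}}

```text
clock: 11.1
eef_pos: [609.5, 59.2, 229.8]
tcp_rot: [-3.141, -0.001, -0.883]
contact_force: [0.3, 0.6, -0.0]
opening: 0.348
grasp_force: 0.0
```

Call:
{"fn": "play_rows", "kwargs": {
  "rows": [
    {"dp": [0, 0, 0.5], "turn": [0, 0, 0.6], "fingers": 0.65},
    {"dp": [0, 0, 0.5], "turn": [0, 0, 0.55], "fingers": 0.65},
    {"dp": [0, 0, 0], "turn": [0, 0, 0], "fingers": 0.65},
    {"dp": [0, 0, 0], "turn": [0, 0, 0], "fingers": 0.65}
  ]
}}

```text
clock: 11.43
eef_pos: [606.5, 60.7, 188.9]
tcp_rot: [3.139, 0.001, -1.001]
contact_force: [-0.6, 0.4, -0.4]
opening: 0.348
grasp_force: 0.0
```

```bash
python3 -c "
from h import *
go(607,62.5,142,-1.0)
from rig import r
f=r.grab_frame('side');u,v=proj(f,[607,62,150]).astype(int)
cv2.imwrite('pics/e.png',cv2.resize(f['pixels'][v-40:v+40,u-50:u+50,::-1],None,fx=6,fy=6,interpolation=2))
print(proj(f,[607,62,164])-[u-50,v-40], proj(f,[607,62.5,185])-[u-50,v-40])
"
```

```text
t 11.43 p [606.5  60.7 188.9] rpy [ 3.139e+00  1.000e-03 -1.001e+00] F [-0.6  0.4 -0.4] M [ 0.03 -0.01  0.01] op 29.6 g 0.0 q6 2.67
units [-0.032 -0.034  1.174] turn -0.009
[49.66350009 35.9664129 ] [48.89042191 29.36483021]
```

View pics/e.png

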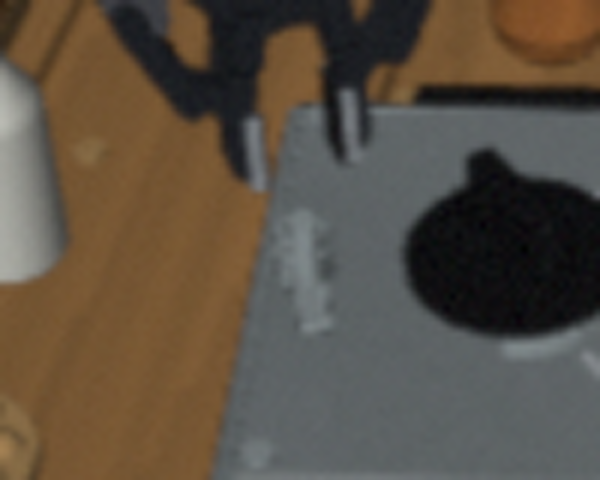

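Call:
{"fn": "play_rows", "kwargs": {
  "rows": [
    {"dp": [-0.03, -0.03, 0.3], "turn": [0, 0, 0], "fingers": 0.65},
    {"dp": [0, 0, 0.3], "turn": [0, 0, 0], "fingers": 0.65},
    {"dp": [0, 0, 0], "turn": [0, 0, 0], "fingers": 0.65}
  ]
}}

```text
clock: 11.73
eef_pos: [605.9, 63.6, 164.0]
tcp_rot: [3.139, 0.001, -1.0]
contact_force: [-1.3, 0.1, -0.3]
opening: 0.355
grasp_force: 0.0
```

Call:
{"fn": "play_rows", "kwargs": {
  "rows": [
    {"dp": [0, 0, 0.25], "turn": [0, 0, 0], "fingers": 0.65},
    {"dp": [0, 0, 0.25], "turn": [0, 0, 0], "fingers": 0.65},
    {"dp": [0, 0, 0], "turn": [0, 0, 0], "fingers": 0.7},
    {"dp": [0, 0, 0], "turn": [0, 0, 0], "fingers": 0.74},
    {"dp": [0, 0, 0], "turn": [0, 0, 0], "fingers": 0.76}
  ]
}}

```text
clock: 12.15
eef_pos: [607.3, 63.6, 146.1]
tcp_rot: [3.142, 0.0, -1.001]
contact_force: [-0.6, -0.1, 0.5]
opening: 0.242
grasp_force: 0.0
```

```bash
python3 -c "
from h import *
go(607,62.5,142,-1.0)"
```

```text
t 12.15 p [607.3  63.6 146.1] rpy [ 3.142  0.    -1.001] F [-0.6 -0.1  0.5] M [ 0.02 -0.07 -0.02] op 20.6 g 0.0 q6 2.67
units [0.019 0.021 0.102] turn -0.009
```

```bash
python3 -c "
from h import *
P=np.array([615.9,36.5]);pos=np.array([607.3,63.6]);w=-1.0
for i in range(1,15):
    ph=1.91+.1*i;c=P+28*np.array([np.cos(ph),np.sin(ph)]);d=c-pos
    print(i,((np.cos(w)*d[0]+np.sin(w)*d[1])/40).round(3),((np.sin(w)*d[0]-np.cos(w)*d[1])/40).round(3),c.round(1),round(w,2));pos=c;w+=.0733
"
```

```text
1 -0.008 0.093 [604.   61.8] -1.0
2 -0.011 0.069 [601.5  60.5] -0.93
3 -0.009 0.069 [599.2  59. ] -0.85
4 -0.007 0.07 [597.   57.2] -0.78
5 -0.005 0.07 [595.1  55.2] -0.71
6 -0.003 0.07 [593.3  53. ] -0.63
7 -0.001 0.07 [591.8  50.7] -0.56
8 0.0 0.07 [590.5  48.2] -0.49
9 0.002 0.07 [589.4  45.6] -0.41
10 0.004 0.07 [588.6  42.9] -0.34
11 0.006 0.07 [588.1  40.2] -0.27
12 0.008 0.07 [587.9  37.4] -0.19
13 0.01 0.069 [588.   34.6] -0.12
14 0.012 0.069 [588.3  31.8] -0.05
```

Each row turns -0.7 unit (0.0733 rad).

Call:
{"fn": "play_rows", "kwargs": {
  "rows": [
    {"dp": [-0.01, 0.09, 0.07], "turn": [0, 0, -0.7], "fingers": 0.76},
    {"dp": [-0.01, 0.07, 0], "turn": [0, 0, -0.7], "fingers": 0.76},
    {"dp": [-0.01, 0.07, 0], "turn": [0, 0, -0.7], "fingers": 0.76},
    {"dp": [-0.01, 0.07, 0], "turn": [0, 0, -0.7], "fingers": 0.76},
    {"dp": [-0.005, 0.07, 0], "turn": [0, 0, -0.7], "fingers": 0.76}
  ],
  "force": 30
}}

```text
clock: 12.57
eef_pos: [595.3, 56.0, 143.8]
tcp_rot: [-3.14, -0.0, -0.631]
contact_force: [1.1, 4.2, -1.7]
opening: 0.243
grasp_force: 2.0
```

```bash
python3 -c "
from h import *
st()"
```

```text
t 12.57 p [595.3  56.  143.8] rpy [-3.14  -0.    -0.631] F [ 1.1  4.2 -1.7] M [ 0.69 -0.1   0.07] op 20.6 g 2.0 q6 2.29
```

Call:
{"fn": "play_rows", "kwargs": {
  "rows": [
    {"dp": [-0.003, 0.07, 0], "turn": [0, 0, -0.7], "fingers": 0.76},
    {"dp": [0, 0.07, 0], "turn": [0, 0, -0.7], "fingers": 0.76},
    {"dp": [0, 0.07, 0], "turn": [0, 0, -0.7], "fingers": 0.76},
    {"dp": [0, 0.07, 0], "turn": [0, 0, -0.7], "fingers": 0.76}
  ]
}}

```text
clock: 12.9
eef_pos: [589.1, 46.6, 143.8]
tcp_rot: [-3.14, 0.0, -0.338]
contact_force: [-2.0, 4.0, -0.6]
opening: 0.235
grasp_force: 1.9
```

```bash
python3 -c "
from h import *
st()"
```

```text
t 12.9 p [589.1  46.6 143.8] rpy [-3.14   0.    -0.338] F [-2.   4.  -0.6] M [ 0.73  0.19 -0.03] op 20.0 g 1.9 q6 1.98
```

Call:
{"fn": "play_rows", "kwargs": {
  "rows": [
    {"dp": [0.004, 0.07, 0], "turn": [0, 0, -0.7], "fingers": 0.76},
    {"dp": [0.006, 0.07, 0], "turn": [0, 0, -0.7], "fingers": 0.76},
    {"dp": [0.01, 0.07, 0], "turn": [0, 0, -0.7], "fingers": 0.76},
    {"dp": [0.01, 0.06, 0], "turn": [0, 0, -0.7], "fingers": 0.76}
  ]
}}

```text
clock: 13.23
eef_pos: [587.5, 35.6, 143.7]
tcp_rot: [-3.141, 0.001, -0.045]
contact_force: [-2.6, 3.8, -0.8]
opening: 0.243
grasp_force: 1.6
```

```bash
python3 -c "
from h import *
st()"
```

```text
t 13.23 p [587.5  35.6 143.7] rpy [-3.141e+00  1.000e-03 -4.500e-02] F [-2.6  3.8 -0.8] M [0.55 0.33 0.05] op 20.6 g 1.6 q6 1.67
```

Call:
{"fn": "play_rows", "kwargs": {
  "rows": [
    {"dp": [0, 0.04, 0], "turn": [0, 0, -0.2], "fingers": 0.76},
    {"dp": [0, 0.03, 0], "turn": [0, 0, 0], "fingers": 0.76},
    {"dp": [0, 0, 0], "turn": [0, 0, 0], "fingers": 0.76}
  ]
}}

```text
clock: 13.48
eef_pos: [587.8, 32.2, 143.5]
tcp_rot: [-3.141, -0.0, -0.029]
contact_force: [-2.2, 1.9, 0.8]
opening: 0.238
grasp_force: 0.8
```

```bash
python3 -c "
from h import *
st()"
```

```text
t 13.48 p [587.8  32.2 143.5] rpy [-3.141 -0.    -0.029] F [-2.2  1.9  0.8] M [0.36 0.15 0.06] op 20.3 g 0.8 q6 1.65
```

Not at the stop yet; push on gently until force rises.

Call:
{"fn": "play_rows", "kwargs": {
  "rows": [
    {"dp": [0, 0.03, 0], "turn": [0, 0, 0], "fingers": 0.76},
    {"dp": [0, 0.02, 0], "turn": [0, 0, 0], "fingers": 0.76},
    {"dp": [0, 0, 0], "turn": [0, 0, 0], "fingers": 0.76}
  ]
}}

```text
clock: 13.73
eef_pos: [587.8, 31.2, 143.5]
tcp_rot: [-3.14, -0.0, -0.029]
contact_force: [-1.7, 6.9, 1.8]
opening: 0.239
grasp_force: 3.7
```

Call:
{"fn": "play_rows", "kwargs": {
  "rows": [
    {"dp": [0, 0.03, 0], "turn": [0, 0, 0], "fingers": 0.76},
    {"dp": [0, 0, 0], "turn": [0, 0, 0], "fingers": 0.76}
  ]
}}

```text
clock: 13.9
eef_pos: [587.8, 31.0, 143.5]
tcp_rot: [-3.138, -0.0, -0.029]
contact_force: [-1.9, 12.8, 1.7]
opening: 0.241
grasp_force: 6.3
```

```bash
python3 -c "
from h import *
st()"
```

```text
t 13.9 p [587.8  31.  143.5] rpy [-3.138 -0.    -0.029] F [-1.9 12.8  1.7] M [2.08 0.33 0.02] op 20.5 g 6.3 q6 1.65
```

Call:
{"fn": "play_rows", "kwargs": {
  "rows": [
    {"dp": [0, -0.07, 0], "turn": [0, 0, 0], "fingers": 0.74},
    {"dp": [0, -0.07, 0], "turn": [0, 0, 0], "fingers": 0.68},
    {"dp": [0, 0, 0], "turn": [0, 0, 0], "fingers": 0.65},
    {"dp": [0, 0, 0], "turn": [0, 0, 0], "fingers": 0.65},
    {"dp": [0, 0, -0.3], "turn": [0, 0, 0], "fingers": 0.65}
  ]
}}

```text
clock: 14.32
eef_pos: [586.5, 34.3, 153.7]
tcp_rot: [3.141, 0.003, -0.027]
contact_force: [-0.0, 0.6, -0.9]
opening: 0.35
grasp_force: 0.0
```

Call:
{"fn": "play_rows", "kwargs": {
  "rows": [
    {"dp": [0, 0, -0.8], "turn": [0, 0, 0], "fingers": 0.65},
    {"dp": [0, 0, -0.9], "turn": [0, 0, 0], "fingers": 0.65},
    {"dp": [0, 0, -0.3], "turn": [0, 0, 0], "fingers": 0.65},
    {"dp": [-1, 0, 0], "turn": [0, 0, 0], "fingers": 0.65},
    {"dp": [-1, 0, 0], "turn": [0, 0, 0], "fingers": 0.65}
  ]
}}

```text
clock: 14.73
eef_pos: [509.0, 36.6, 237.0]
tcp_rot: [-3.141, -0.004, -0.028]
contact_force: [-1.4, -0.7, 0.4]
opening: 0.349
grasp_force: 0.0
```

Call:
{"fn": "play_rows", "kwargs": {
  "rows": [
    {"dp": [-0.9, 0.4, 0], "turn": [0, 0, 0], "fingers": 0.65},
    {"dp": [-0.9, 0.4, 0], "turn": [0, 0, 0], "fingers": 0.65},
    {"dp": [-0.9, 0.4, 0], "turn": [0, 0, 0], "fingers": 0.65},
    {"dp": [0, 0, 0], "turn": [0, 0, 0], "fingers": 0.65},
    {"dp": [0, 0, 0], "turn": [0, 0, 0], "fingers": 0.65}
  ]
}}

```text
clock: 15.15
eef_pos: [397.3, -8.9, 236.1]
tcp_rot: [3.141, -0.001, -0.029]
contact_force: [0.7, -0.2, -1.2]
opening: 0.349
grasp_force: 0.0
```

```bash
python3 -c "
from h import *
from rig import r
st()
S=pickle.load(open('pics/side0.pkl','rb'));f=r.grab_frame('side');t=r.grab_frame('top')
print(np.median(edge(S)-edge(f)))
A=cv2.resize(f['pixels'][180:270,230:330,::-1],None,fx=4,fy=5,interpolation=2);B=cv2.resize(t['pixels'][160:250,205:305,::-1],None,fx=4,fy=5,interpolation=2)
cv2.imwrite('pics/f.png',np.hstack([A,B]))
"
```

```text
t 15.15 p [397.3  -8.9 236.1] rpy [ 3.141e+00 -1.000e-03 -2.900e-02] F [ 0.7 -0.2 -1.2] M [ 0.05 -0.02 -0.02] op 29.6 g 0.0 q6 1.57
-0.03912466843499374
```

View pics/f.png

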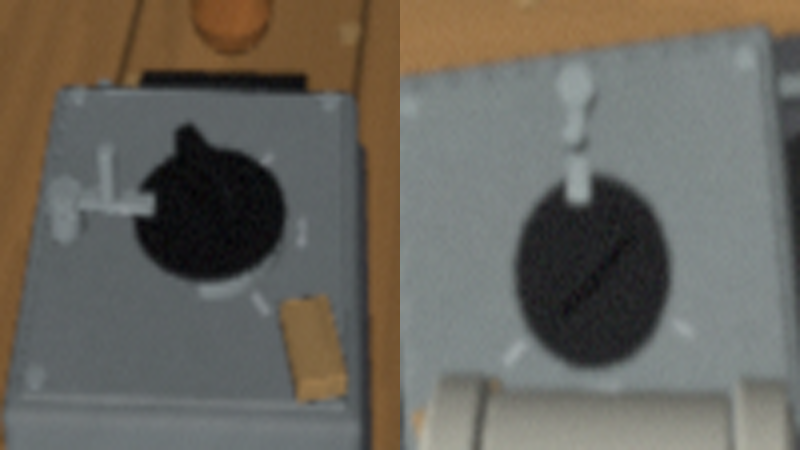

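The picture shows the keeper swung over the skirt edge (blade end near (580,195) in the right-hand crop). The knob is home with its pointer to the left, and the wedge has not moved.

```bash
python3 -c "
from rig import r
print(r.sign_off())"
```

```text
the job is handed in; nothing more can be done
None
```

The knob is turned to the left, towards the blank, and sits fully home in the left notch, with the keeper swung to its stop over the skirt and the gripper clear; the job is handed in.

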